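# Load the bead lamp's battery

## Task

Take the larger of the two cells from the charger and load it into the open battery bay of the cordless bead lamp: press its flat end back against the coil spring, bring the button end down past the brass lip, and ease the cell forward so that the spring holds its button under the lip, with the cell lying fully home on its rails. Be gentle: do not drive the spring hard onto its stop, force the cell down on the lip or let it snap forward against the brass. Leave the smaller cell in the charger and the things around undisturbed.

Things in the scene. Friction and masses are not known exactly. Their poses are not given: they have to be found in the camera images.
- big_cell_center (a point): centre of the larger cell's barrel (cell to load): grey cylinder with bright band near one end, 34 mm diameter, barrel 57 mm long, plus a 10 mm diameter, 4 mm long steel button on its +x end (61 mm overall); about 0.14 kg. x runs along the cell towards the button; the other end is flat. It lies level in one of the charger's two bays (which one varies), button towards the robot's right.
- big_cell_button (a point): tip of the larger cell's button, on the axis, 32.5 mm from the barrel's centre; axes as the cell
- small_cell_center (a point): centre of the smaller cell's barrel (26 mm diameter, 50 mm long with its button), lying in the charger's other bay; leave it there
- seat (a point): point on the axis of the lamp's open bay, 30.7 mm above the table: the height of the cell's axis when fully home. x points from the spring end to the brass contact at the other end, z up. The cell lies along x on two pairs of 5 mm high rails, 15 to 25 mm from the seat towards each end, outer faces 16 mm off the axis; the middle is free and nothing stands higher beside the cell.
- lamp: white lamp base 70 mm wide, 12 mm high (bay floor); origin on the table under the seat, axes as the seat's. In it a carriage (spring housing, spring and brass contact in one) is clamped up to 8 mm either way along x from its middle setting (unmeasured; it stays put): a home cell's barrel centre is that far from the seat. The stem, 98 mm from the seat at -x, holds a 76 mm shade 180 mm out, 133 to 157 mm up.
- spring_end (a point): fixed lamp point 25.5 mm from the seat at -x. With the carriage in its middle setting the unloaded spring plate's face is here: flat steel, 26 mm wide, 12 mm below to 22 mm above this point, housing (44 mm wide, 54 mm high) 19 mm behind. It slides to -x: 1.5 N/mm from zero, hard stop at 8 mm (12 N). A home cell holds it 3 mm back; the button passes the lip only when it is over 6 mm back (9 N).
- lip_end (a point): fixed point of the lamp 29.5 mm from the seat at its +x end, 9 mm above it: top of the free edge of the brass contact's lip with the carriage in its middle setting. The lip, 26 mm wide, 2.5 mm thick, reaches 3 mm back over the button from the upright brass face that the button of a home cell touches. A level cell's barrel is above the lip with its axis over 26 mm above the seat, its button over 14 mm.
- charger: grey two-bay charger, 110 x 170 x 12 mm, origin at the centre of its underside; bays run along its x, centred 42.5 mm either side of its middle (its y), with the same rails as the lamp's bay, and a 10 mm high end block with its face 46 mm from the bay's middle at the +x end
- thread_spool: thread spool standing on end, 44 mm diameter, 55 mm high; origin at its foot; leave alone
- wide_spool: thread spool standing on end, 56 mm diameter, 45 mm high; origin at its foot; leave alone
- bead_jar: glass jar with a steel cap, 52 mm diameter, 55 mm high; origin at its foot; leave alone
- mug: ceramic mug, 76 mm diameter, 90 mm high; origin at its foot; leave alone
Things that resemble listed ones, but are neither listed nor needed, are in the scene too. Leave any turquoise look-alike of the part that bears big_cell_center alone. Leave any pink look-alike of the charger alone.

How it is judged:
On the way, in this order (a step that is already met when the one before it is completed fails the run):
1. the larger cell is lifted clear of the charger (height (world z) of big_cell_center above 0.055 m and contact force between big_cell and charger below 0.05 N), for 0.2 s.
2. the cell, with its button still above the lip, presses the spring plate with over 7 N (contact force between big_cell and spring_plate above 7 N and z of big_cell_button in the frame of seat above 0.012 m), for 0.1 s.
At the end, for the whole second after the job is handed in: The larger cell lies released and at rest in the lamp's bay: its axis within 3 mm of the bay's axis and home height and within 0.07 rad of its direction, button end to the brass contact and under the lip, held by the spring (over 2.5 N on the spring plate, over 1 N on the brass contact) (x of big_cell_button in the frame of seat between 0.023 and 0.042 m and y of big_cell_center in the frame of seat between -0.003 and 0.003 m and z of big_cell_center in the frame of seat between -0.003 and 0.003 m and angle between the x axis of big_cell_center and the x axis of seat, either way round below 0.07 rad and linear speed of big_cell below 0.01 m/s and contact force between big_cell and spring_plate above 2.5 N and contact force between big_cell and contact above 1 N); the robot touches nothing.
It fails at once if the spring plate is loaded with more than 18 N (driven hard onto its stop) (contact force between anything else and spring_plate above 18 N).
It fails at once if the brass contact or its lip is loaded with more than 15 N (cell forced down on the lip, or let snap forward) (contact force between anything else and contact above 15 N).
It fails at once if the smaller cell is moved more than 15 mm (distance of small_cell_center from where it was at the start of the episode above 0.015 m).
It fails at once if a spool, the bead jar or the mug is moved more than 15 mm (distance of any of thread_spool, wide_spool, bead_jar, mug from where it was at the start of the episode above 0.015 m).
It also fails if it takes over 72 s, if anything falls off the work surface, if the arm or the gripper's body presses on something with over 40 N, if the wrist force passes 120 N, or if a joint passes its speed limit or range.

## Robot

A 6-joint arm with a two-finger parallel gripper is mounted at the origin on the work surface. World frame = base frame: x ahead of the robot, y to its left, z up, the work surface at z = 0. Lengths are in m, angles in rad, forces in N, time in s.
With the tool pointing down it reaches from about 0.3 to 0.85 m from the base axis. Payload 5.4 kg.
Tool frame: the origin (TCP) lies at the very end of the fingers, on their centre line; the grasp point (between the pads) lies 19 mm behind it; y points along the fingers, z is the direction in which the jaws open and shut, and the axes are right-handed (so a half turn about y gives the same grasp; the last joint's range is limited). The gripper opens to 85 mm and grips with 20 to 120 N. Pads are 22 mm wide; open, the fingers measure 114 mm over their backs; the gripper's body (76 mm by 85 mm) begins 54 mm behind the grasp point. The pads swing forward as they close: fully open they stand 13 mm farther back than shut.
Start: joints at [0.893, 0.158, 1.597, -0, 1.386, -0.21], TCP at [0.259, 0.513, 0.231] pointing down, gripper open.
Joint ranges: [-2.91, 2.91], [-0.94, 2.29], [0.18, 2.7], [-1.29, 4.43], [0.17, 2.64], [-3, 3]. Speed limits (rad/s): [2.57, 2.57, 3.14, 3.14, 3.14, 3.14].

## Interface

Orientations are given as a rotation vector (axis times angle).
In Python, from bench import env gives the robot as it stands. The module is installed in compiled form; this text tells all that it offers.
- The arm moves only by the tool servo_tool, never from a script. Its argument "commands" is a list that holds one entry, the list of rows, each a list of 4 numbers: the shift along the tool's x, y, z in mm, then the turn about the tool's y in rad. A call has exactly 10 rows; each row is the pose to reach, as a shift and turn from the pose commanded when the call began, along the tool's axes at that moment; what a row does not reach only later rows make up. A row lasts 1/8 s, in which the tool goes at most 62.5 mm and 10.7 degrees, less where a joint would pass 70% of its speed; a pose out of reach is approached as far as the arm can. A call with a gripper value outside its range is refused whole. "gripper" is the opening, from 0 (shut) to 1 (fully open), set as the call begins (left out, the last holds). The fingers move at their own pace and stop on an object; "newtons" is the grip in N (left out, the last holds). Time passes only in rows, so rows that repeat a pose let the fingers close, or fill a call up. It gives the time, the measured TCP pose, the force and the opening at its end, in the units of the state.
- env.read_state(): the state, without advancing time (a new reading comes with each control period).
- env.read_camera(name): name is "scene" or "top" or "wrist"; returns a dict with "color" (420x560x3 uint8, red, green, blue), "depth" (420x560 float32, m along the optical axis (not along the pixel's ray), 0 where there is no reading), "fx", "fy", "cx", "cy" (pixels), "world_from_camera" (4x4, takes a point from camera to world coordinates); the wrist camera has in their place "hand_eye" (4x4, takes a point from camera to tool coordinates, whose origin is the TCP and whose axes are the tool frame's). Camera axes: x right, y up, looking along -z (the intrinsics and any distortion apply to the point x, -y, -z); pixel columns grow to the right and rows downward; lengths in m; the calibration is good to about 2 mm. A picture is of the moment at which its call begins: read the wrist's pose just before it.
- env.sign_off(): hands the job in, once; it reports no verdict.
Trained networks look in a picture, given as the dict that the camera call returned (one of the last four; its "shot" number tells which), for a name from the list of things; names that differ only in an ending like _2 or _b are one class to them, and where a whole thing is asked for, a point or a joint stands for the part that bears it (a point fixed in the world has none). Each returns a list of dicts, best first, with "confidence" (0 to 1); they miss things now and then, are a little off and sometimes report something else, mostly with a low value. They report only what shows in the picture. A call takes as long as a camera call. They do not tell look-alikes from the thing itself.
- env.search_frame(name, picture): "uv" ([column, row] in pixels, amid what is visible of it).
- env.landmark_of(name, picture): "uv" ([column, row] in pixels: a listed point, or the origin of a listed thing).
The state is a dict: "time": time; "q": joint angles; "qvel": joint speeds; "tau": joint torques, N m; "tcp_pos": TCP position; "orientation": TCP orientation; "force": force on the tool from outside, world axes, zero at the start; "torque": the same for the moment, N m; "width": finger opening in m.
Only numpy, scipy, OpenCV 4.12 (cv2) and the standard library are available. Lean on these libraries where they do the work, as an engineer would, in place of code of your own. Each camera call takes 0.05 s, during which the arm holds its last target. There are 200 camera calls.

## Working session

There is one attempt and no reset: what is moved stays moved. The work goes in short steps, Python scripts to look and compute and a tool call to move; the robot and the scene stay as the last step left them, time stands still between calls to the robot, and variables do not carry over. Pictures are saved under pics/ and viewed, about 8 in all and at most 12, crops included, and the job is handed in when it is done.

Besides the shell and the picture viewer there is one more tool, called after "Request:" by a JSON object that holds its "method" and its "body", one argument or row to a line. servo_tool: Moves the arm, as the interface text tells. Its arguments: {"type":"object","properties":{"commands":{"type":"array","items":{"type":"array","items":{"type":"array","items":{"type":"number"}}}},"gripper":{"type":"number"},"newtons":{"type":"number"}},"required":["commands"]}

```bash
mkdir -p pics; cat > h.py <<'E'
from bench import env
import numpy as np, cv2
from scipy.spatial.transform import Rotation as R
np.set_printoptions(precision=4,suppress=True)
def snap(n,save=None):
    s=env.read_state(); p=env.read_camera(n)
    if n=="wrist":
        T=np.eye(4);T[:3,:3]=R.from_rotvec(s["orientation"]).as_matrix();T[:3,3]=s["tcp_pos"]
        p["W"]=T@p["hand_eye"]
    else: p["W"]=p["world_from_camera"]
    if save: cv2.imwrite("pics/"+save+".png",p["color"][:,:,::-1])
    return p
def ray(p,uv):
    k=p.get("distortion")
    d=np.array([(uv[0]-p["cx"])/p["fx"],-(uv[1]-p["cy"])/p["fy"],-1.])
    return p["W"][:3,3],p["W"][:3,:3]@d
def at_z(p,uv,z):
    o,d=ray(p,uv); return o+d*(z-o[2])/d[2]
def at_depth(p,uv):
    u,v=int(round(uv[0])),int(round(uv[1]))
    w=p["depth"][max(v-2,0):v+3,max(u-2,0):u+3]; w=w[w>0]
    o,d=ray(p,uv); return o+d*np.median(w) if len(w) else None
def cloud(p):
    v,u=np.nonzero(p["depth"]>0); z=p["depth"][v,u]
    c=np.stack([(u-p["cx"])/p["fx"]*z,-(v-p["cy"])/p["fy"]*z,-z],1)
    return c@p["W"][:3,:3].T+p["W"][:3,3],u,v
def proj(p,P):
    c=(np.asarray(P)-p["W"][:3,3])@p["W"][:3,:3]
    return np.array([p["cx"]-p["fx"]*c[0]/c[2],p["cy"]+p["fy"]*c[1]/c[2]])
E
python3 - <<'E'
from h import *
s=env.read_state(); print(s["tcp_pos"],s["orientation"],s["width"],R.from_rotvec(s["orientation"]).as_matrix())
for n in ["top","scene"]:
    p=snap(n,n+"0"); print(n,[k for k in p],p["W"][:3,3], p["fx"])
    for t in ["big_cell_center","big_cell_button","small_cell_center","seat","spring_end","lip_end","charger","lamp","thread_spool","wide_spool","bead_jar","mug"]:
        for r in env.landmark_of(t,p)[:2]:
            print(t,np.round(r["uv"],1),round(r["confidence"],2),at_depth(p,r["uv"]))
E
```

```text
[0.2589 0.5127 0.2303] [-1.5412  0.3676 -0.3663] 0.08561273886252477 [[ 0.8925 -0.0012  0.451 ]
 [-0.451  -0.0015  0.8925]
 [-0.0004 -1.     -0.0019]]
top ['color', 'depth', 'fx', 'fy', 'cx', 'cy', 'world_from_camera', 'shot', 'W'] [ 0.5334 -0.1207  1.1313] 418.54397126148774
big_cell_center [276.3 278.2] 0.58 [ 0.4238 -0.1052  0.0284]
big_cell_center [278.1 237.9] 0.57 [ 0.5292 -0.1101  0.0426]
big_cell_button [285.3 250.5] 0.87 [ 0.4955 -0.129   0.0104]
big_cell_button [274. 289.] 0.58 [ 0.396  -0.0993  0.0306]
small_cell_center [281.9 202.8] 0.61 [ 0.6212 -0.12    0.0363]
small_cell_center [191.5 243.1] 0.31 [0.5152 0.1218 0.013 ]
seat [180.8 246.5] 0.65 [0.506  0.1508 0.0112]
spring_end [167.9 247.4] 0.8 [0.5039 0.182  0.0238]
charger [279.1 220.9] 0.7 [ 0.5746 -0.1124  0.0109]
charger [350.2 218.1] 0.55 [ 0.582  -0.3025  0.0113]
lamp [182.5 247.8] 0.91 [0.5025 0.1463 0.0108]
thread_spool [237.2 150.3] 0.6 [ 0.7567 -0.0038  0.0544]
wide_spool [190.6 145.2] 0.78 [0.7725 0.12   0.0445]
wide_spool [186.  249.8] 0.57 [0.4972 0.1366 0.0115]
bead_jar [290.9 149.2] 0.81 [ 0.7591 -0.1434
[... 359 characters left out ...]
92  0.0422]
big_cell_button [330.2 177.9] 0.54 [ 0.4056 -0.0916  0.0306]
small_cell_center [279.9 229.1] 0.71 [ 0.6284 -0.1123  0.0363]
seat [419.5 236.7] 0.65 [0.4853 0.1509 0.0116]
spring_end [427.6 239.8] 0.92 [0.4895 0.1689 0.0141]
lip_end [404.  231.6] 0.9 [0.5003 0.1188 0.0248]
lip_end [298.  205.7] 0.69 [ 0.5483 -0.1091  0.0423]
charger [217.5 201.3] 0.91 [ 0.5867 -0.296   0.0102]
charger [289.  224.7] 0.59 [ 0.5989 -0.1055  0.028 ]
lamp [415.1 245.9] 0.82 [0.5179 0.1502 0.0121]
thread_spool [300.7 309.2] 0.95 [0.7856 0.0115 0.0207]
wide_spool [359.7 344.3] 0.8 [0.8094 0.1329 0.0255]
bead_jar [231.1 282.3] 0.98 [ 0.7938 -0.1306  0.0262]
mug [213.3 148.6] 0.59 [ 0.4226 -0.4138  0.0233]
```

View pics/top0.png

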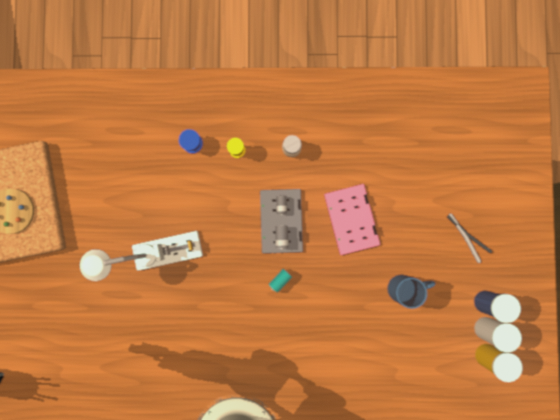

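View pics/scene0.png

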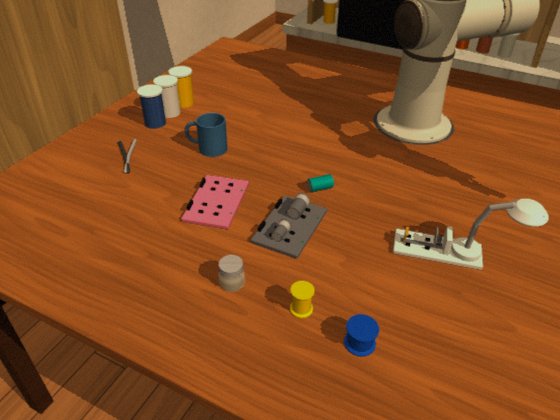

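The top view shows the grey charger at about (281,221), the big cell at (281,237) and the small one at (281,205). The turquoise decoy is at (280,280), the pink one at (352,220). The lamp is at (168,251), with its spring side to the left and its brass to the right. I'm moving to above the big cell for a close look.

Request:
{"method": "servo_tool", "body": {
  "commands": [
    [[42,-4,-35,0.088],[84,-8,-70,0.176],[126,-12,-105,0.264],[168,-16,-140,0.352],[210,-20,-175,0.44],[252,-24,-210,0.528],[294,-28,-245,0.616],[336,-32,-280,0.704],[378,-36,-315,0.792],[420,-40,-350,0.88]]
  ]
}}

```text
time: 2.55
tcp_pos: [0.4769, 0.0096, 0.2717]
orientation: [-1.305, 1.045, -1.046]
force: [0.3, -0.8, 0.5]
width: 0.0854
```

```bash
python3 - <<'E'
from h import *
s=env.read_state(); p=snap("wrist"); print(s["time"],s["tcp_pos"],s["q"],R.from_rotvec(s["orientation"]).as_matrix()); print(p["hand_eye"],p["fx"])
p=snap("top"); c,u,v=cloud(p)
# charger/cell & lamp from top cloud
def reg(lo,hi,z0,z1):
    m=(c[:,0]>lo[0])&(c[:,0]<hi[0])&(c[:,1]>lo[1])&(c[:,1]<hi[1])&(c[:,2]>z0)&(c[:,2]<z1); return c[m]
a=reg((.49,-.16),(.58,-.06),.03,.06); print(len(a),a.mean(0),a.min(0),a.max(0),cv2.fitLine(a[:,:2].astype(np.float32),cv2.DIST_L2,0,.01,.01).ravel())
a=reg((.43,.05),(.57,.26),.006,.017); print(len(a),cv2.minAreaRect(a[:,:2].astype(np.float32)))
E
```

```text
2.55 [0.4769 0.0096 0.2717] [-0.2341 -0.1288  1.8076  0.0002  1.4619 -0.4539] [[ 0.218   0.0008  0.9759]
 [-0.9759  0.      0.218 ]
 [ 0.0002 -1.      0.0008]]
[[-0.0004 -0.9477 -0.3193 -0.0811]
 [ 0.0005  0.3193 -0.9477 -0.1436]
 [ 1.     -0.0005  0.0003 -0.0012]
 [ 0.      0.      0.      1.    ]] 298.50695998556
284 [ 0.5329 -0.1178  0.0416] [ 0.5028 -0.1333  0.0306] [ 0.5604 -0.1018  0.0498] [ 0.9995  0.0305  0.5329 -0.1178]
334 ((0.5114937424659729, 0.17980721592903137), (0.043880295008420944, 0.15317562222480774), 12.183093070983887)
```

Request:
{"method": "servo_tool", "body": {
  "commands": [
    [[25,10,8,0.05],[50,20,16,0.1],[75,30,23,0.16],[100,40,30,0.22],[100,40,30,0.22],[100,40,30,0.22],[100,40,30,0.22],[100,40,30,0.22],[100,40,30,0.22],[100,40,30,0.22]]
  ]
}}

```text
time: 3.9
tcp_pos: [0.5277, -0.0794, 0.2314]
orientation: [-1.211, 1.207, -1.207]
force: [0.7, 0.3, -0.1]
width: 0.0852
```

```bash
python3 - <<'E'
from h import *
s=env.read_state(); p=snap("wrist","w1"); print(s["tcp_pos"],R.from_rotvec(s["orientation"]).as_matrix()[:,0])
for t in ["big_cell_center","big_cell_button","small_cell_center","charger"]:
    for r in env.landmark_of(t,p)[:2]: print(t,np.round(r["uv"],1),round(r["confidence"],2),at_depth(p,r["uv"]),at_z(p,r["uv"],.0307))
c,u,v=cloud(p); np.save("c1.npy",np.c_[c,u,v])
m=(abs(c[:,0]-.53)<.045)&(abs(c[:,1]+.115)<.055)&(c[:,2]>.036)&(c[:,2]<.06); a=c[m]; 
print(len(a),a.min(0),a.max(0),np.percentile(a,[1,99],axis=0)); print(cv2.minAreaRect(a[:,:2].astype(np.float32)))
E
```

```text
[ 0.5277 -0.0794  0.2314] [ 0.0032 -1.      0.0001]
big_cell_center [273.6 215.7] 0.86 [ 0.5288 -0.1162  0.0464] [ 0.5289 -0.1218  0.0307]
big_cell_center [181.8 209.2] 0.62 [ 0.4184 -0.1126  0.0344] [ 0.4172 -0.1138  0.0307]
big_cell_button [161.  192.7] 0.66 [ 0.3909 -0.0956  0.0216] [ 0.3943 -0.0932  0.0307]
big_cell_button [249.5 213.9] 0.62 [ 0.4997 -0.1182  0.0346] [ 0.4994 -0.1196  0.0307]
small_cell_center [343.9 212.4] 0.67 [ 0.6128 -0.1147  0.0379] [ 0.6147 -0.1172  0.0307]
charger [307.3 207.2] 0.79 [ 0.5719 -0.1164  0.0132] [ 0.5697 -0.1107  0.0307]
1183 [ 0.4992 -0.1358  0.036 ] [ 0.5593 -0.1037  0.0491] [[ 0.5022 -0.134   0.0365]
 [ 0.5586 -0.1046  0.048 ]]
((0.5292824506759644, -0.12011338770389557), (0.06028624624013901, 0.03167880326509476), 1.8264124393463135)
```

View pics/w1.png

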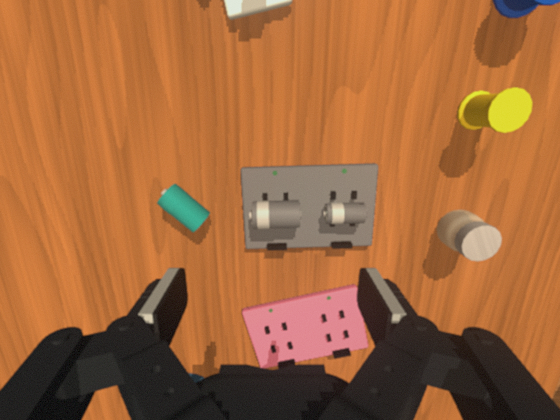

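The close view disagrees with the description: the cells at (275,214) and (345,212) look like they lie across the bays, along world x. I'll check an enlarged crop.

```bash
python3 - <<'E'
from h import *
im=cv2.imread("pics/w1.png")[155:260,235:385]; cv2.imwrite("pics/w1c.png",cv2.resize(im,None,fx=5,fy=5,interpolation=cv2.INTER_CUBIC))
d=np.load("c1.npy")
g=d[(abs(d[:,0]-.53)<.05)&(abs(d[:,1]+.115)<.06)]
for y in np.arange(-.17,-.06,.006):
    print(round(y,3),[ (lambda q: int(1000*np.median(q)) if len(q) else -1)(g[(abs(g[:,1]-y)<.003)&(abs(g[:,0]-x)<.003),2]) for x in np.arange(.488,.578,.006)])
E
```

```text
-0.17 [1, 13, 13, 13, 13, 13, 23, 23, 23, 23, 13, 13, 12, 13, 12]
-0.164 [1, 13, 13, 13, 13, 13, 14, 13, 14, 14, 13, 13, 13, 13, 13]
-0.158 [2, 13, 13, 12, 13, 13, 13, 13, 13, 13, 13, 13, 13, 13, 13]
-0.152 [1, 13, 13, 13, 13, 13, 13, 13, 13, 13, 13, 13, 13, 13, 13]
-0.146 [1, 13, 13, 12, 12, 13, 13, 13, 13, 13, 12, 13, 13, 13, 13]
-0.14 [1, 13, 12, -1, 35, -1, -1, -1, -1, -1, -1, -1, -1, 13, 13]
-0.134 [6, 12, 13, 42, 42, 42, 41, 38, 40, 40, 40, 40, 41, 13, 12]
-0.128 [6, 13, 33, 45, 45, 46, 46, 45, 45, 44, 45, 44, 43, 13, 13]
-0.122 [11, 13, 35, 46, 47, 47, 47, 46, 46, 46, 46, 46, 46, 13, 13]
-0.116 [10, 13, 31, 45, 46, 46, 46, 46, 46, 46, 46, 46, 46, 13, 13]
-0.11 [11, 13, 13, 41, 43, 43, 42, 43, 43, 43, 43, 43, 42, 13, 13]
-0.104 [2, 13, 13, 30, 28, 32, 28, 31, 30, 32, 33, 33, 13, 13, 13]
-0.098 [11, 13, 13, 13, 13, 14, 13, 13, 12, 16, 13, 13, 12, 13, 13]
-0.092 [12, 12, 13, 13, 13, 13, 12, 13, 12, 13, 13, 13, 13, 13, 264]
-0.086 [310, 13, 13, 12, 13, 13, 13, 13, 13, 13, 13, 13, 13, 257, 266]
-0.08 [312, 12, 13, 13, 13, 12, 13, 13, 13, 13, 13, 13, 13, 312, 268]
-0.074 [312, 13, 12, 14, 305, 305, 306, 306, 306, 305, 13, 13, 13, 310, 275]
-0.068 [298, 318, 318, 312, 313, 315, 316, 316, 315, 313, 312, 319, 317, 298, 283]
-0.062 [310, 313, 319, 322, 326, 327, 1, 1, 327, 326, 321, 318, 312, 310, 1]
```

View pics/w1c.png

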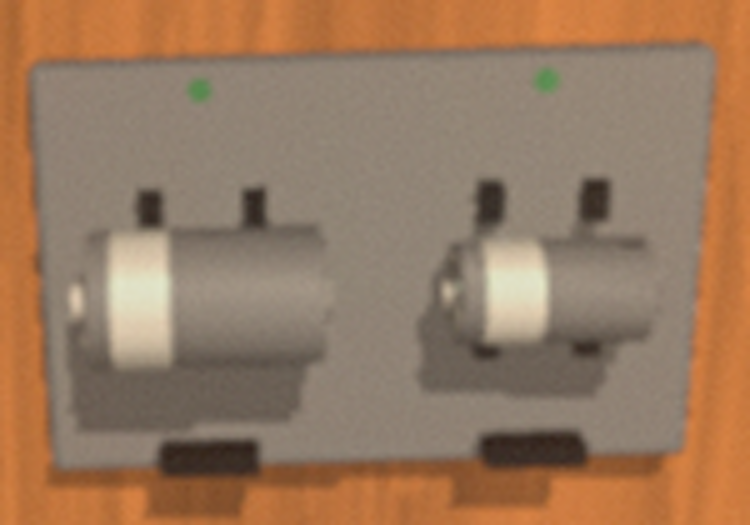

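Confirmed. Both cells lie crosswise on the charger: the big cell's axis runs along world x at about +1.8°, with its button at crop (75,298) towards the robot. Its axis is about 29 mm up. I'll grasp it with tool x along the cell towards the button, jaws opened only partly to clear the end block.

Request:
{"method": "servo_tool", "body": {
  "commands": [
    [[5,8,0,0.17],[10,16,1,0.34],[15,24,1,0.51],[20,32,1,0.68],[25,40,2,0.85],[30,48,2,1.02],[35,56,2,1.19],[40,64,3,1.36],[40,72,3,1.5],[40,80,3,1.54]]
  ],
  "gripper": 0.54
}}

```text
time: 5.4
tcp_pos: [0.5308, -0.1196, 0.151]
orientation: [-0.035, 2.206, -2.206]
force: [1.3, 0.7, -0.6]
width: 0.0459
```

```bash
python3 - <<'E'
from h import *
s=env.read_state(); p=snap("wrist","w2"); Rm=R.from_rotvec(s["orientation"]).as_matrix(); print(s["tcp_pos"],s["q"],s["width"],Rm[:,0])
c,u,v=cloud(p)
m=(abs(c[:,0]-.53)<.036)&(abs(c[:,1]+.119)<.03)&(c[:,2]>.034)&(c[:,2]<.06); a=c[m]
print(len(a),np.percentile(a,[1,50,99],axis=0),cv2.minAreaRect(a[:,:2].astype(np.float32)))
t=(a-s["tcp_pos"])@Rm; print("tool mm",np.percentile(t,[1,99],axis=0)*1000)
m=(abs(c[:,0]-.53)<.06)&(abs(c[:,1]+.119)<.06)&(c[:,2]<.02)&(c[:,2]>.006); print("floor",np.median(c[m,2]))
# ridge fit
sl=[]
for x in np.arange(.506,.557,.005):
    k=a[abs(a[:,0]-x)<.0025]
    if len(k)>8:
        q=np.polyfit(k[:,1],k[:,2]*k[:,2]*0+k[:,2],2); sl.append((x,-q[1]/2/q[0],np.polyval(q,-q[1]/2/q[0])))
sl=np.array(sl);print(sl);print(np.polyfit(sl[:,0]-.53,sl[:,1],1))
# stem
for n in ["scene","top"]:
    p=snap(n); c,u,v=cloud(p)
    k=c[(c[:,0]>.42)&(c[:,0]<.58)&(c[:,1]>.2)&(c[:,1]<.4)&(c[:,2]>.02)&(c[:,2]<.22)]
    for z in np.arange(.02,.2,.015):
        j=k[abs(k[:,2]-z)<.0075]
        if len(j): print(n,round(z,3),len(j),j.min(0)[:2],np.median(j,0)[:2],j.max(0)[:2])
E
```

```text
[ 0.5308 -0.1196  0.151 ] [-0.4438  0.1549  1.7657  0.      1.2211  1.0956] 0.04586678689885474 [-0.9995 -0.0314  0.    ]
2289 [[ 0.5036 -0.1358  0.0347]
 [ 0.5338 -0.1195  0.0449]
 [ 0.5599 -0.1036  0.0479]] ((0.5312861204147339, -0.11948584765195847), (0.05778306722640991, 0.03296630084514618), 2.1321823596954346)
tool mm [[-29.0306 103.0819 -16.1521]
 [ 27.3048 116.3025  15.9984]]
floor 0.013129186870559695
[[ 0.506  -0.1204  0.0473]
 [ 0.511  -0.1202  0.0476]
 [ 0.516  -0.1201  0.0477]
 [ 0.521  -0.1199  0.0475]
 [ 0.526  -0.1197  0.0472]
 [ 0.531  -0.1196  0.0472]
 [ 0.536  -0.1194  0.0471]
 [ 0.541  -0.1193  0.0474]
 [ 0.546  -0.1191  0.0471]
 [ 0.551  -0.119   0.0472]
 [ 0.556  -0.1187  0.0473]]
[ 0.0327 -0.1196]
scene 0.02 446 [0.4546 0.2   ] [0.4928 0.2437] [0.5176 0.275 ]
scene 0.035 91 [0.482  0.2002] [0.4938 0.2376] [0.5166 0.2721]
scene 0.05 132 [0.4722 0.2   ] [0.4948 0.2089] [0.5194 0.2526]
scene 0.065 40 [0.4835 0.2414] [0.488  0.2474] [0.4909 0.2529]
scene 0.08 35 [0.483  0.2418] [0.4876 0.2472] [0.4916 0.2535]
scene 0.095 43 [0.4826 0.2423] [0.4876 0.2486] [0.4911 0
[... 166 characters left out ...]
4891 0.3162] [0.5047 0.3619]
scene 0.155 517 [0.4402 0.2768] [0.4754 0.3233] [0.4984 0.3537]
top 0.02 303 [0.4547 0.2004] [0.4865 0.2413] [0.5129 0.2723]
top 0.035 53 [0.4579 0.2001] [0.4946 0.2348] [0.5132 0.2627]
top 0.05 78 [0.472  0.2001] [0.4954 0.2052] [0.5135 0.2412]
top 0.065 11 [0.4778 0.2394] [0.4833 0.2412] [0.4884 0.2432]
top 0.08 13 [0.4787 0.2409] [0.4839 0.2418] [0.4889 0.2459]
top 0.095 19 [0.4769 0.2413] [0.4842 0.2439] [0.4891 0.2491]
top 0.11 22 [0.4758 0.2436] [0.4827 0.2495] [0.4876 0.2538]
top 0.125 20 [0.4763 0.2502] [0.4823 0.2541] [0.486  0.2614]
top 0.14 368 [0.4293 0.2538] [0.4748 0.306 ] [0.503  0.3597]
top 0.155 477 [0.4378 0.2698] [0.4684 0.3204] [0.494  0.3528]
```

Request:
{"method": "servo_tool", "body": {
  "commands": [
    [[-1,25,0,0],[-1,50,0,0],[-1,70,0,0],[-1,90,0,0],[-1,105,0,0],[-1,115,0,0],[-1,122,0,0],[-1,128,0,0],[-1,132,0,0],[-1,134,0,0]]
  ]
}}

```text
time: 6.8
tcp_pos: [0.5319, -0.1195, 0.0173]
orientation: [-0.037, 2.204, -2.204]
force: [0.7, -0.8, -0.3]
width: 0.0462
```

Request:
{"method": "servo_tool", "body": {
  "commands": [
    [[0,0,0,0],[0,0,0,0],[0,0,0,0],[0,0,0,0],[0,0,0,0],[0,0,0,0],[0,0,0,0],[0,0,0,0],[0,0,0,0],[0,0,0,0]]
  ],
  "gripper": 0.2,
  "newtons": 80
}}

```text
time: 8.05
tcp_pos: [0.5322, -0.1196, 0.0177]
orientation: [-0.037, 2.204, -2.204]
force: [-1.4, -0.4, 4.8]
width: 0.0312
```

Request:
{"method": "servo_tool", "body": {
  "commands": [
    [[0,-1,0,0],[0,-2,0,0],[0,-4,0,0],[0,-6,0,0],[0,-8,0,0],[0,-10,0,0],[0,-10,0,0],[0,-10,0,0],[0,-10,0,0],[0,-10,0,0]]
  ]
}}

```text
time: 9.3
tcp_pos: [0.5318, -0.1194, 0.0272]
orientation: [-0.037, 2.204, -2.204]
force: [0.1, 0.6, -2.2]
width: 0.0315
```

```bash
python3 - <<'E'
from h import *
s=env.read_state(); p=snap("wrist","w3"); print(s["tcp_pos"],s["force"],s["width"])
Rm=R.from_rotvec(s["orientation"]).as_matrix()
c,u,v=cloud(p); t=(c-s["tcp_pos"])@Rm*1000
a=t[(abs(t[:,2])<12)&(abs(t[:,0])<40)&(t[:,1]<5)&(t[:,1]>-60)]
for x in range(-36,40,4):
    k=a[abs(a[:,0]-x)<2]; print(x,len(k),k[:,1].min() if len(k) else '')
f=t[(abs(t[:,2])>16)&(abs(t[:,2])<45)&(abs(t[:,0])<14)&(t[:,1]>-40)&(t[:,1]<12)]
print("finger/below",np.histogram(f[:,1],bins=range(-40,13,4)))
E
```

```text
[ 0.5318 -0.1194  0.0272] [ 0.0765  0.5903 -2.2194] 0.03151800374874939
-36 0 
-32 0 
-28 1426 -30.73705065263441
-24 456 -30.50000926285862
-20 443 -30.45120009946826
-16 421 -30.689454535909427
-12 411 -30.23694930141105
-8 412 -30.76818197979762
-4 400 -30.0420853448879
0 386 -30.298732772379072
4 381 -30.070791069956655
8 383 -30.766133554575788
12 354 -30.3055151608147
16 347 -30.45162079169229
20 346 -30.584594464844912
24 278 -30.24052744485456
28 198 -30.187899497481368
32 0 
36 0 
finger/below (array([493, 258, 328, 291, 270, 304, 184, 137,  45,   0,   0,   2,  86]), array([-40, -36, -32, -28, -24, -20, -16, -12,  -8,  -4,   0,   4,   8,
        12]))
```

View pics/w3.png

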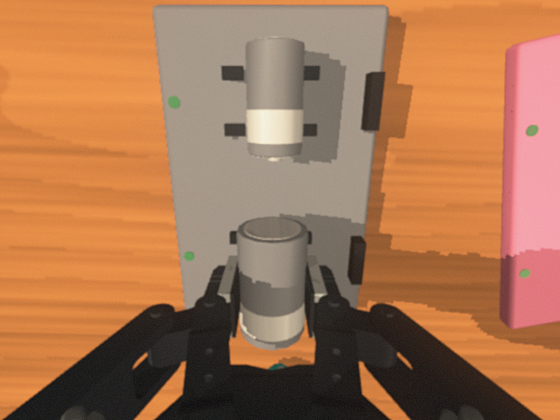

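The cell is held level, but only about 5 mm from the fingertips. I'll set it back down and regrasp 5 mm deeper so it stands up better to the spring moment.

Request:
{"method": "servo_tool", "body": {
  "commands": [
    [[0,2,0,0],[0,4,0,0],[0,6,0,0],[0,8,0,0],[0,9,0,0],[0,9.5,0,0],[0,10,0,0],[0,10,0,0],[0,10,0,0],[0,10,0,0]]
  ]
}}

```text
time: 10.6
tcp_pos: [0.5318, -0.1194, 0.0176]
orientation: [-0.037, 2.204, -2.204]
force: [-3.5, 1.3, 5.5]
width: 0.0317
```

Request:
{"method": "servo_tool", "body": {
  "commands": [
    [[0,0,0,0],[0,0,0,0],[0,0,0,0],[0,1,0,0],[0,2,0,0],[0,3,0,0],[0,4,0,0],[0,5,0,0],[0,5,0,0],[0,5,0,0]]
  ],
  "gripper": 0.48
}}

```text
time: 11.85
tcp_pos: [0.5324, -0.1196, 0.0128]
orientation: [-0.036, 2.203, -2.204]
force: [0.6, 1.4, 5.1]
width: 0.0408
```

Request:
{"method": "servo_tool", "body": {
  "commands": [
    [[0,0,0,0],[0,0,0,0],[0,0,0,0],[0,0,0,0],[0,0,0,0],[0,0,0,0],[0,0,0,0],[0,0,0,0],[0,0,0,0],[0,0,0,0]]
  ],
  "gripper": 0.2,
  "newtons": 90
}}

```text
time: 13.1
tcp_pos: [0.5326, -0.1197, 0.0137]
orientation: [-0.036, 2.203, -2.204]
force: [-2.5, 1.2, 13.3]
width: 0.0319
```

Request:
{"method": "servo_tool", "body": {
  "commands": [
    [[0,-20,0,0],[0,-55,0,0],[0,-100,-5,-0.17],[4,-130,-35,-0.34],[8,-150,-70,-0.51],[12,-165,-110,-0.68],[15,-180,-150,-0.85],[18,-190,-190,-1.02],[21,-200,-230,-1.19],[24,-208,-265,-1.36]]
  ]
}}

```text
time: 14.35
tcp_pos: [0.4979, 0.1459, 0.2196]
orientation: [-1.125, 1.335, -1.334]
force: [0.5, -0.0, -1.2]
width: 0.0314
```

```bash
python3 - <<'E'
from h import *
s=env.read_state(); Rm=R.from_rotvec(s["orientation"]).as_matrix(); print(s["tcp_pos"],s["q"],s["force"],s["width"],Rm[:,0])
p=snap("wrist"); c,u,v=cloud(p); t=(c-s["tcp_pos"])@Rm*1000
a=t[(abs(t[:,2])<6)&(abs(t[:,0])<45)&(t[:,1]<5)&(t[:,1]>-60)]
for x in range(-32,40,8):
    k=a[abs(a[:,0]-x)<2]; print(x,len(k),k[:,1].min() if len(k) else '')
E
```

```text
[0.4979 0.1459 0.2196] [ 0.0519  0.0228  1.7656 -0.0002  1.3549  0.2229] [ 0.4715 -0.0173 -1.1882] 0.031388577884993045 [-0.1702 -0.9854  0.0006]
-32 0 
-24 245 -34.32169914831317
-16 225 -34.418661441393695
-8 233 -34.60305453178843
0 220 -34.379325230504804
8 203 -34.65500525926492
16 184 -34.56012359494126
24 166 -34.31971238698926
32 2 -32.129940123788394
```

Request:
{"method": "servo_tool", "body": {
  "commands": [
    [[-8,0,-2,-0.13],[-16,0,-4,-0.26],[-23,0,-6,-0.38],[-23,0,-6,-0.38],[-23,0,-6,-0.38],[-23,0,-6,-0.38],[-23,0,-6,-0.38],[-23,0,-6,-0.38],[-23,0,-6,-0.38],[-23,0,-6,-0.38]]
  ]
}}

```text
time: 15.65
tcp_pos: [0.497, 0.1683, 0.2203]
orientation: [-1.298, 1.058, -1.058]
force: [0.3, 0.2, -1.1]
width: 0.0314
```

```bash
python3 - <<'E'
from h import *
s=env.read_state(); p=snap("wrist","w4"); Rm=R.from_rotvec(s["orientation"]).as_matrix(); print(s["tcp_pos"],Rm[:,0],s["force"])
for t in ["seat","spring_end","lip_end","lamp","big_cell_center","big_cell_button"]:
    for r in env.landmark_of(t,p)[:2]: 
        z={"seat":.0307,"spring_end":.0307,"lip_end":.0397,"lamp":0}.get(t,.2196+.017)
        print(t,np.round(r["uv"],1),round(r["confidence"],2),at_depth(p,r["uv"]),at_z(p,r["uv"],z))
c,u,v=cloud(p); np.save("c4.npy",np.c_[c,u,v])
m=(abs(c[:,0]-.5)<.08)&(c[:,1]>.05)&(c[:,1]<.28)
f=c[m&(c[:,2]>.007)&(c[:,2]<.0165)]; print("floor",len(f),np.median(f[:,2]),cv2.minAreaRect(f[:,:2].astype(np.float32)))
E
```

```text
[0.497  0.1683 0.2203] [ 0.2016 -0.9795  0.    ] [ 0.2896  0.2096 -1.0761]
seat [274.7 202.9] 0.71 [0.5046 0.1419 0.0143] [0.5035 0.1468 0.0307]
spring_end [273.6 183.8] 0.59 [0.4984 0.165  0.014 ] [0.4975 0.169  0.0307]
lip_end [274.9 228.5] 0.68 [0.4916 0.1954 0.2326] [0.5095 0.1189 0.0397]
lamp [274.7 197.5] 0.62 [0.5033 0.1485 0.0138] [0.5042 0.1446 0.    ]
big_cell_center [271.9 284. ] 0.97 [0.4937 0.1785 0.2536] [0.4958 0.1679 0.2366]
big_cell_center [181.4 356.9] 0.39 [0.4642 0.1557 0.2766] [0.4572 0.1137 0.2366]
big_cell_button [271.3 340.6] 0.66 [0.4994 0.1495 0.2538] [0.5025 0.1342 0.2366]
big_cell_button [477.4 255.9] 0.16 [0.7655 0.1297 0.029 ] [0.5882 0.2027 0.2366]
floor 4610 0.013174875516414358 ((0.4923385977745056, 0.19332318007946014), (0.07009246200323105, 0.16868352890014648), 12.562387466430664)
```

View pics/w4.png

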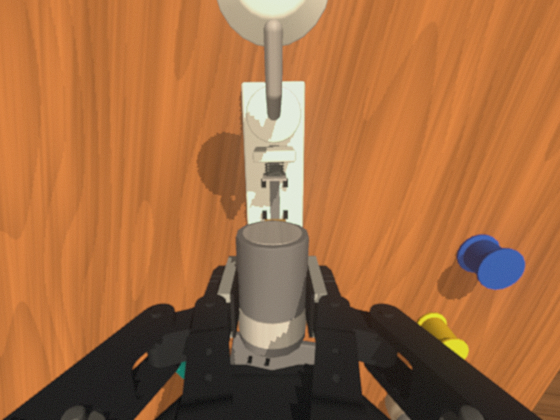

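The view shows the lamp at (274,190) with its housing at (275,154), its rails at rows 183 and 214, and the plate between them. The held cell hides the brass end. Now I'll get the plate and rails in the lamp frame from the depth cloud.

```bash
cat > lamp.py <<'E'
import numpy as np
th=np.radians(12.45); S=np.array([.5030,.1470,0]); ex=np.array([np.sin(th),-np.cos(th),0]); L=np.stack([ex,[np.cos(th),np.sin(th),0],[0,0,1]],1)
def to(c): return (np.asarray(c)-S)@L*1000
E
python3 - <<'E'
import numpy as np
from lamp import *
d=np.load("c4.npy"); t=to(d[:,:3])
f=t[(t[:,2]>8)&(t[:,2]<16)&(abs(t[:,1])<60)&(t[:,0]>-140)&(t[:,0]<40)]
for x in range(-120,30,15):
    k=f[abs(f[:,0]-x)<7]; 
    if len(k): print(x,np.percentile(k[:,1],[.5,99.5]))
print("end",np.percentile(f[:,0],[.3,99.7]))
for x in range(-70,40,2):
    k=t[(abs(t[:,0]-x)<1)&(abs(t[:,1])<11)&(t[:,2]<100)]; r=t[(abs(t[:,0]-x)<1)&(abs(abs(t[:,1])-13)<3)&(t[:,2]<100)]
    print(x,len(k),np.percentile(k[:,2],[5,50,95]).round(0) if len(k) else '', np.percentile(r[:,2],[5,50,95]).round(0) if len(r) else '')
E
```

```text
-120 [-35.52827831  34.38081262]
-105 [-35.12183693  33.32610448]
-90 [-35.52815477  33.67558247]
-75 [-35.28823333  34.03424756]
-60 [-34.74629104  34.36829642]
-45 [-35.29432515  34.52645991]
-30 [-34.75932431  33.56566394]
-15 [-35.14660533  33.83374362]
0 [-34.73922915  34.21379201]
15 [-34.27785201  34.52766609]
end [-131.27521059   32.71131804]
-70 22 [25. 26. 27.] [12. 13. 19.]
-68 18 [12. 14. 25.] [12. 13. 14.]
-66 38 [12. 13. 14.] [12. 13. 15.]
-64 97 [13. 30. 49.] [12. 24. 50.]
-62 69 [20. 54. 56.] [23. 54. 56.]
-60 38 [54. 55. 56.] [54. 55. 56.]
-58 42 [54. 55. 56.] [54. 55. 56.]
-56 44 [54. 55. 56.] [54. 55. 57.]
-54 39 [54. 55. 56.] [54. 55. 57.]
-52 42 [53. 55. 56.] [53. 55. 56.]
-50 0  [51. 51. 52.]
-48 0  
-46 24 [23. 27. 42.] [33. 33. 33.]
-44 36 [21. 39. 42.] [12. 13. 34.]
-42 43 [13. 23. 42.] [12. 13. 22.]
-40 40 [14. 33. 42.] [12. 13. 20.]
-38 36 [15. 41. 43.] [12. 13. 32.]
-36 35 [14. 26. 42.] [13. 13. 36.]
-34 114 [26. 44. 54.] [13. 33. 53.]
-32 21 [53. 54. 55.] [13. 14. 54.]
-30 0  [13. 13. 14.]
-28 0  [12. 13. 14.]
-26 0  [12. 13. 14.]
-24 1 [18. 18. 18.] [16.
[... 240 characters left out ...]
 [13. 14. 14.]
-8 27 [12. 14. 15.] [12. 13. 15.]
-6 29 [12. 14. 15.] [12. 13. 14.]
-4 29 [12. 14. 15.] [12. 13. 14.]
-2 29 [12. 14. 15.] [12. 13. 14.]
0 32 [12. 13. 15.] [12. 13. 15.]
2 24 [13. 14. 15.] [12. 13. 15.]
4 30 [12. 14. 15.] [12. 14. 14.]
6 24 [12. 14. 15.] [12. 14. 14.]
8 30 [12. 13. 14.] [12. 13. 15.]
10 32 [13. 14. 15.] [13. 13. 14.]
12 22 [12. 13. 15.] [12. 13. 14.]
14 33 [13. 14. 15.] [13. 13. 18.]
16 23 [13. 14. 18.] [13. 18. 19.]
18 34 [13. 14. 18.] [17. 18. 19.]
20 23 [12. 14. 17.] [17. 18. 19.]
22 30 [13. 14. 16.] [17. 18. 19.]
24 24 [13. 14. 19.] [17. 19. 19.]
26 50 [13. 15. 21.] [14. 17. 23.]
28 2 [12. 14. 15.] [12. 13. 14.]
30 0  [13. 13. 15.]
32 0  
34 0  
36 0  
38 0
```

The carriage sits about 6 mm towards the spring end: plate face near -31 mm, housing face near -51 mm. The lip edge should then be near +23.5 mm. I'll descend to just in front of the plate, with the cell's bottom above the lip.

Request:
{"method": "servo_tool", "body": {
  "commands": [
    [[8,20,0,-0.017],[16,45,1,-0.017],[23,75,1,-0.017],[23,105,1,-0.017],[23,130,1,-0.017],[23,150,1,-0.017],[23,163,1,-0.017],[23,171,1,-0.017],[23,176,1,-0.017],[23,177,1,-0.017]]
  ]
}}

```text
time: 17.25
tcp_pos: [0.5029, 0.146, 0.0435]
orientation: [-1.305, 1.045, -1.046]
force: [-1.1, -0.4, -1.3]
width: 0.0313
```

```bash
cat > st.py <<'E'
from h import *; import lamp
s=env.read_state(); Rm=R.from_rotvec(s["orientation"]).as_matrix(); f=lamp.L.T@np.array(s["force"])
print(s["time"],"lamp xyz",lamp.to(s["tcp_pos"]),"F lamp",f,"w",s["width"],"yaw err deg",np.degrees(np.arctan2(Rm[:,0]@lamp.L[:,1],Rm[:,0]@lamp.L[:,0])))
E
python3 - <<'E'
from st import *
p=snap("wrist","w5"); c,u,v=cloud(p); t=lamp.to(c)
for x in range(-40,36,2):
    k=t[(abs(t[:,0]-x)<1)&(abs(t[:,1]+.5)<10)&(t[:,2]<100)]
    print(x,len(k),np.percentile(k[:,2],[5,50,95]).round(1) if len(k) else '')
E
```

```text
17.25 lamp xyz [ 0.9316 -0.3481 43.4635] F lamp [ 0.1273 -1.1537 -1.2649] w 0.03126771041484552 yaw err deg 0.15921119452720772
-40 110 [13.1 30.9 42.4]
-38 158 [13.9 40.7 42.9]
-36 154 [13.2 33.9 42.5]
-34 618 [21.2 44.8 54.1]
-32 96 [13.7 53.5 54.4]
-30 0 
-28 287 [49.5 63.6 73. ]
-26 999 [48.5 66.8 76.3]
-24 211 [73.1 75.6 77. ]
-22 199 [72.7 75.7 77.1]
-20 193 [73.1 75.7 77.1]
-18 223 [13.6 75.6 77.2]
-16 284 [12.8 74.9 76.9]
-14 218 [13.4 75.6 77. ]
-12 188 [72.7 75.6 77. ]
-10 185 [72.6 75.8 77. ]
-8 182 [72.8 75.6 77. ]
-6 178 [72.9 75.8 77.2]
-4 174 [73.2 75.7 77.1]
-2 180 [73.3 75.7 77. ]
0 167 [72.7 75.9 77.1]
2 183 [73.  75.6 77. ]
4 164 [72.9 75.9 77.2]
6 156 [72.8 75.8 77. ]
8 159 [73.1 75.7 77. ]
10 192 [73.3 75.8 77.4]
12 160 [73.7 76.3 77.5]
14 151 [73.8 76.2 77.4]
16 149 [74.  76.2 77.5]
18 155 [73.7 76.3 77.4]
20 155 [74.1 76.4 77.5]
22 147 [73.6 76.2 77.7]
24 124 [73.6 76.  77.3]
26 136 [73.  75.7 77.1]
28 139 [73.  75.9 77.2]
30 58 [72.7 75.5 77. ]
32 1 [74.6 74.6 74.6]
34 0
```

View pics/w5.png

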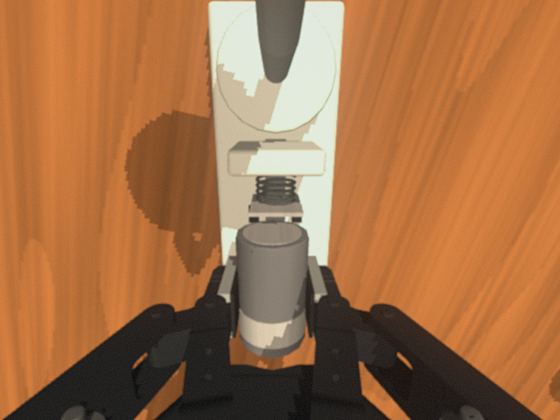

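The flat end sits about 4 mm from the plate face in the wrist view, at (272,230) against the plate at (276,210). The cell is level with its axis 28 mm above the seat. I'm easing back onto the spring.

Request:
{"method": "servo_tool", "body": {
  "commands": [
    [[-1,0,0,0],[-2,0,0,0],[-3,0,0,0],[-3.5,0,0,0],[-4,0,0,0],[-4.5,0,0,0],[-5,0,0,0],[-5.5,0,0,0],[-6,0,0,0],[-6,0,0,0]]
  ]
}}

```text
time: 18.55
tcp_pos: [0.5013, 0.1517, 0.0433]
orientation: [-1.305, 1.046, -1.046]
force: [0.5, -1.7, -2.3]
width: 0.0317
```

```bash
python3 st.py
```

```text
18.55 lamp xyz [-4.9929 -0.6147 43.2672] F lamp [ 1.8033  0.1304 -2.2548] w 0.03167512094792045 yaw err deg 0.15812954526002226
```

Request:
{"method": "servo_tool", "body": {
  "commands": [
    [[-0.5,0,0,0],[-1,0,0,0],[-1.5,0,0,0],[-2,0,0,0],[-2.5,0,0,0],[-2.5,0,0,0],[-2.5,0,0,0],[-2.5,0,0,0],[-2.5,0,0,0],[-2.5,0,0,0]]
  ]
}}

```text
time: 19.8
tcp_pos: [0.5008, 0.1542, 0.0433]
orientation: [-1.305, 1.046, -1.046]
force: [-0.1, -4.9, -0.3]
width: 0.0314
```

```bash
python3 st.py; python3 - <<'E'
from st import *
p=snap("wrist"); c,u,v=cloud(p); t=lamp.to(c)
k=t[(abs(t[:,1]+.5)<6)&(t[:,2]>62)&(t[:,2]<90)]
for x in range(-36,30,6): print(x, np.median(k[abs(k[:,0]-x)<2,2]).round(1),end=' ')
f=[(s:=env.read_state(),env.read_camera("wrist"))[0]["force"] for _ in range(5)]; print((np.array(f)@lamp.L).round(1))
E
```

```text
19.8 lamp xyz [-7.5239 -0.5694 43.3267] F lamp [ 4.7788 -1.144  -0.3092] w 0.03143421259414664 yaw err deg 0.1542846400011358
19.8 lamp xyz [-7.5239 -0.5694 43.3267] F lamp [ 4.7788 -1.144  -0.3092] w 0.03143421259414664 yaw err deg 0.1542846400011358
-36 71.2 -30 75.9 -24 75.9 -18 76.0 -12 75.9 -6 76.0 0 76.0 6 76.6 12 76.6 18 76.2 24 75.1 [[ 5.  -0.7 -0.8]
 [ 3.2 -1.  -0.8]
 [ 3.9 -1.  -0.9]
 [ 4.9 -1.3 -0.8]
 [ 4.3  0.1 -0.6]]
```

Request:
{"method": "servo_tool", "body": {
  "commands": [
    [[-0.7,0,0,0],[-1.4,0,0,0],[-1.4,1,0,0],[-1.4,2.5,0,0],[-1.4,4,0,0],[-1.4,5.5,0,0],[-1.4,7,0,0],[-1.4,8.5,0,0],[-1.4,10,0,0],[-1.4,10,0,0]]
  ]
}}

```text
time: 21.35
tcp_pos: [0.5019, 0.1555, 0.0341]
orientation: [-1.303, 1.043, -1.047]
force: [1.9, -5.9, 1.8]
width: 0.0312
```

```bash
python3 st.py; python3 - <<'E'
from st import *
f=[(s:=env.read_state(),env.read_camera("scene"))[0]["force"] for _ in range(6)]; print((np.array(f)@lamp.L).mean(0).round(1))
E
```

```text
21.35 lamp xyz [-8.5202  0.7313 34.1353] F lamp [6.1942 0.5337 1.7788] w 0.03123548730723753 yaw err deg 0.14804349514646922
21.35 lamp xyz [-8.5202  0.7313 34.1353] F lamp [6.1942 0.5337 1.7788] w 0.03123548730723753 yaw err deg 0.14804349514646922
[5.8 0.4 1.4]
```

TCP y shifted by 1.3 mm, more than expected. I'll check for unexpected contact before pressing further.

```bash
python3 - <<'E'
from st import *
print(s["tau"],s["torque"],s["qvel"])
a=snap("scene")["color"][130:300,360:560,::-1]; b=snap("wrist")["color"][130:400,150:420,::-1]
a=cv2.resize(a,(480,408),interpolation=cv2.INTER_CUBIC); b=cv2.resize(b,(310,310)); o=np.zeros((408,792,3),np.uint8); o[:,:480]=a; o[:310,482:]=b; cv2.imwrite("pics/x6.png",o)
E
```

```text
21.65 lamp xyz [-8.5111  0.736  34.1482] F lamp [ 6.1339 -0.4003  1.2883] w 0.0317749670375822 yaw err deg 0.1487309648870484
[  3.1528 -37.0322 -25.3858   1.343    0.3951  -0.0348] [-0.8614 -0.3259 -0.0169] [ 0.001  -0.0002  0.0015  0.0013 -0.0006 -0.0008]
```

View pics/x6.png

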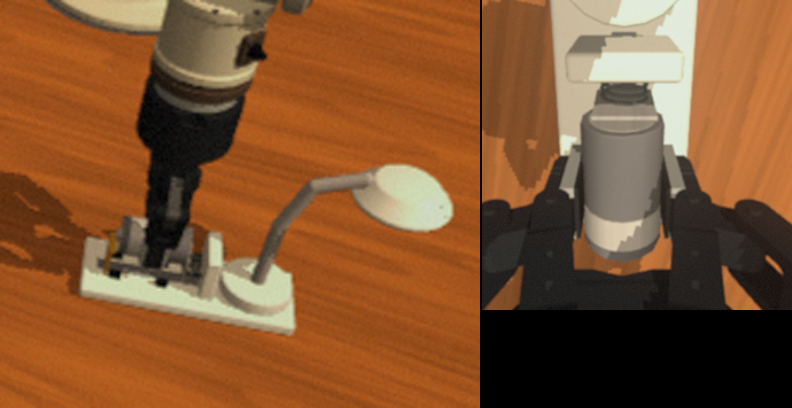

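Nothing but the cell and plate is touching. Pressing on to about 10 N.

Request:
{"method": "servo_tool", "body": {
  "commands": [
    [[-0.5,0,0,0],[-1,0,-0.5,0],[-1.5,0,-0.5,0],[-2,0,-0.5,0],[-2.5,0,-0.5,0],[-3,0,-0.5,0],[-3,0,-0.5,0],[-3,0,-0.5,0],[-3,0,-0.5,0],[-3,0,-0.5,0]]
  ]
}}

```text
time: 23.0
tcp_pos: [0.5014, 0.1576, 0.0342]
orientation: [-1.304, 1.042, -1.049]
force: [3.9, -9.5, 0.4]
width: 0.0316
```

```bash
cat > m.py <<'E'
from st import *
f=[(s:=env.read_state(),env.read_camera("wrist"))[0]["force"] for _ in range(4)]; print("meanF",(np.array(f)@lamp.L).mean(0).round(1))
p=snap("wrist"); c,u,v=cloud(p); t=(c-s["tcp_pos"])@Rm*1000
k=t[(abs(t[:,2])<5)&(t[:,1]<-10)&(t[:,1]>-50)]
print("top",[(x,np.median(k[abs(k[:,0]-x)<2,1]).round(1)) for x in range(-24,30,8)])
g=t[(abs(t[:,2])<8)&(t[:,1]<-27)&(t[:,1]>-40)]; print("x ext",np.percentile(g[:,0],[.5,99.5]))
E
python3 m.py
```

```text
23.0 lamp xyz [-10.716    0.7186  34.2449] F lamp [10.1232  1.7519  0.385 ] w 0.03163040593326631 yaw err deg 0.14963966572664322
meanF [9.5 1.5 0.2]
top [(-24, np.float64(-32.7)), (-16, np.float64(-32.9)), (-8, np.float64(-32.8)), (0, np.float64(-32.8)), (8, np.float64(-32.8)), (16, np.float64(-33.4)), (24, np.float64(-33.1))]
x ext [-83.4218  28.874 ]
```

Step 2's condition is met: 9.5 N with the axis 18.8 mm above the seat. A touch more compression, then I'll lower past the lip in stages.

Request:
{"method": "servo_tool", "body": {
  "commands": [
    [[-0.4,0,0,0],[-0.8,0,0,0],[-0.8,0,0,0],[-0.8,1,0,0],[-0.8,2,0,0],[-0.8,3,0,0],[-0.8,4,0,0],[-0.8,5,0,0],[-0.8,6,0,0],[-0.8,6.5,0,0]]
  ]
}}

```text
time: 24.5
tcp_pos: [0.5017, 0.1582, 0.0286]
orientation: [-1.303, 1.041, -1.049]
force: [1.4, -10.8, 5.2]
width: 0.0317
```

```bash
python3 m.py
```

```text
24.5 lamp xyz [-11.2532   1.1911  28.5504] F lamp [10.8258 -1.0063  5.2246] w 0.0317049469540984 yaw err deg 0.1653100312276119
meanF [10.2 -0.7  5.5]
top [(-24, np.float64(-32.8)), (-16, np.float64(-32.9)), (-8, np.float64(-32.9)), (0, np.float64(-32.9)), (8, np.float64(-32.8)), (16, np.float64(-33.2)), (24, np.float64(-33.0))]
x ext [-82.237   28.7863]
```

Request:
{"method": "servo_tool", "body": {
  "commands": [
    [[-0.3,0,0,0],[-0.3,0,-0.5,0],[-0.3,0,-1,0],[-0.3,0.5,-1,0],[-0.3,1,-1,0],[-0.3,1.5,-1,0],[-0.3,2,-1,0],[-0.3,2.5,-1,0],[-0.3,2.5,-1,0],[-0.3,2.5,-1,0]]
  ]
}}

```text
time: 26.0
tcp_pos: [0.5013, 0.1583, 0.0263]
orientation: [-1.302, 1.04, -1.05]
force: [3.1, -10.3, 5.7]
width: 0.0317
```

```bash
python3 m.py
```

```text
26.0 lamp xyz [-11.4028   0.8081  26.3221] F lamp [10.6839  0.8115  5.6647] w 0.031689758112365615 yaw err deg 0.1556143221610754
meanF [10.1  1.2  5.2]
top [(-24, np.float64(-32.9)), (-16, np.float64(-33.0)), (-8, np.float64(-32.9)), (0, np.float64(-32.9)), (8, np.float64(-33.0)), (16, np.float64(-33.3)), (24, np.float64(-33.1))]
x ext [-52.1977  28.8239]
```

Fz stays steady at about 5 N, which is plate friction, so the button is past the lip's top edge. Continuing down.

Request:
{"method": "servo_tool", "body": {
  "commands": [
    [[0,1,0,0],[0,2,0,0],[0,3,0,0],[0,4,0,0],[0,5,0,0],[0,6,0,0],[0,7,0,0],[0,8,0,0],[0,8.5,0,0],[0,8.5,0,0]]
  ]
}}

```text
time: 27.5
tcp_pos: [0.501, 0.1583, 0.0176]
orientation: [-1.303, 1.041, -1.05]
force: [2.1, -10.3, 5.4]
width: 0.0314
```

```bash
python3 m.py
```

```text
27.5 lamp xyz [-11.4769   0.5043  17.639 ] F lamp [10.5391 -0.2142  5.3946] w 0.03143833547869447 yaw err deg 0.15917089556676445
meanF [10.4 -0.   5.5]
top [(-24, np.float64(-33.0)), (-16, np.float64(-32.9)), (-8, np.float64(-32.9)), (0, np.float64(-32.9)), (8, np.float64(-32.8)), (16, np.float64(-33.3)), (24, np.float64(-32.9))]
x ext [-52.1653  28.8053]
```

Request:
{"method": "servo_tool", "body": {
  "commands": [
    [[0,0.4,0,0],[0,0.8,0,0],[0,1.2,0,0],[0,1.5,0,0],[0,1.7,0,0],[0,1.7,0,0],[0,1.7,0,0],[0,1.7,0,0],[0,1.7,0,0],[0,1.7,0,0]]
  ]
}}

```text
time: 29.0
tcp_pos: [0.5011, 0.1583, 0.0161]
orientation: [-1.303, 1.041, -1.05]
force: [2.6, -9.3, 6.8]
width: 0.0315
```

```bash
python3 m.py
```

```text
29.0 lamp xyz [-11.4642   0.5684  16.076 ] F lamp [9.6187 0.4946 6.8372] w 0.03146324540507725 yaw err deg 0.1645713604337875
meanF [ 9.8 -0.2  6.4]
top [(-24, np.float64(-33.1)), (-16, np.float64(-33.0)), (-8, np.float64(-33.0)), (0, np.float64(-32.9)), (8, np.float64(-32.8)), (16, np.float64(-33.3)), (24, np.float64(-33.1))]
x ext [-52.1305  28.7656]
```

Near home height. Easing forward now.

Request:
{"method": "servo_tool", "body": {
  "commands": [
    [[0.3,0.2,0,0],[0.6,0.4,0,0],[0.9,0.4,0,0],[1.2,0.4,0,0],[1.5,0.4,0,0],[1.8,0.4,0,0],[2.1,0.4,0,0],[2.4,0.4,0,0],[2.7,0.4,0,0],[2.7,0.4,0,0]]
  ]
}}

```text
time: 30.5
tcp_pos: [0.5015, 0.1566, 0.0157]
orientation: [-1.301, 1.042, -1.049]
force: [3.0, -5.6, 6.4]
width: 0.0322
```

```bash
python3 m.py
```

```text
30.5 lamp xyz [-9.737  0.634 15.666] F lamp [6.1226 1.7624 6.3927] w 0.03222607476839205 yaw err deg 0.14753379986570353
meanF [6.2 1.4 6.1]
top [(-24, np.float64(-33.0)), (-16, np.float64(-32.9)), (-8, np.float64(-32.9)), (0, np.float64(-32.8)), (8, np.float64(-32.9)), (16, np.float64(-33.3)), (24, np.float64(-32.9))]
x ext [-83.6364  28.6464]
```

Request:
{"method": "servo_tool", "body": {
  "commands": [
    [[0.2,0,0,0],[0.4,0,0,0],[0.6,0,0,0],[0.8,0,0,0],[1.0,0,0,0],[1.2,0,0,0],[1.2,0,0,0],[1.2,0,0,0],[1.2,0,0,0],[1.2,0,0,0]]
  ]
}}

```text
time: 32.0
tcp_pos: [0.5017, 0.1558, 0.0156]
orientation: [-1.301, 1.042, -1.048]
force: [2.7, -3.6, 5.1]
width: 0.0313
```

```bash
python3 m.py
```

```text
32.0 lamp xyz [-8.879   0.6562 15.6312] F lamp [4.1401 1.8585 5.0615] w 0.03128981908709914 yaw err deg 0.14090330183492655
meanF [4.4 1.3 5.4]
top [(-24, np.float64(-33.0)), (-16, np.float64(-32.9)), (-8, np.float64(-32.9)), (0, np.float64(-33.0)), (8, np.float64(-32.9)), (16, np.float64(-33.2)), (24, np.float64(-33.0))]
x ext [-84.6804  28.7246]
```

Request:
{"method": "servo_tool", "body": {
  "commands": [
    [[0.15,0,0,0],[0.3,0,0,0],[0.45,0,0,0],[0.6,0,0,0],[0.75,0,0,0],[0.9,0,0,0],[1.05,0,0,0],[1.2,0,0,0],[1.3,0,0,0],[1.3,0,0,0]]
  ]
}}

```text
time: 33.5
tcp_pos: [0.5019, 0.1549, 0.0156]
orientation: [-1.3, 1.042, -1.048]
force: [1.9, -2.3, 5.1]
width: 0.0318
```

```bash
python3 m.py
```

```text
33.5 lamp xyz [-7.9924  0.6623 15.5693] F lamp [2.6091 1.3336 5.1215] w 0.03176705280796547 yaw err deg 0.1325847096529305
meanF [2.5 2.3 5.3]
top [(-24, np.float64(-33.0)), (-16, np.float64(-32.9)), (-8, np.float64(-32.9)), (0, np.float64(-32.9)), (8, np.float64(-32.9)), (16, np.float64(-33.2)), (24, np.float64(-32.9))]
x ext [-85.7098  28.5339]
```

Request:
{"method": "servo_tool", "body": {
  "commands": [
    [[0.1,0,0,0],[0.2,0,0,0],[0.3,0,0,0],[0.4,0,0,0],[0.5,0,0,0],[0.6,0,0,0],[0.7,0,0,0],[0.8,0,0,0],[0.9,0,0,0],[0.9,0,0,0]]
  ]
}}

```text
time: 35.0
tcp_pos: [0.502, 0.1545, 0.0155]
orientation: [-1.3, 1.043, -1.048]
force: [2.6, 0.7, 5.3]
width: 0.0316
```

```bash
python3 m.py
```

```text
35.0 lamp xyz [-7.4855  0.6575 15.547 ] F lamp [-0.1044  2.6718  5.2616] w 0.03158978379166519 yaw err deg 0.12006285200831746
meanF [0.8 2.3 5.1]
top [(-24, np.float64(-33.0)), (-16, np.float64(-32.9)), (-8, np.float64(-32.8)), (0, np.float64(-32.9)), (8, np.float64(-32.9)), (16, np.float64(-33.2)), (24, np.float64(-33.1))]
x ext [-86.5036  28.6335]
```

Fx is dropping, so the brass contact is beginning. A small further advance will make sure the button rests on the brass before I release.

Request:
{"method": "servo_tool", "body": {
  "commands": [
    [[0.1,0,0,0],[0.2,0,0,0],[0.3,0,0,0],[0.4,0,0,0],[0.4,0,0,0],[0.4,0,0,0],[0.4,0,0,0],[0.4,0,0,0],[0.4,0,0,0],[0.4,0,0,0]]
  ]
}}

```text
time: 36.5
tcp_pos: [0.502, 0.1544, 0.0155]
orientation: [-1.299, 1.043, -1.047]
force: [1.1, 0.9, 5.2]
width: 0.0318
```

```bash
python3 m.py
```

```text
36.5 lamp xyz [-7.455   0.6349 15.5187] F lamp [-0.6631  1.3004  5.246 ] w 0.031798729084028136 yaw err deg 0.11556926985823508
meanF [-0.8  2.1  5.1]
top [(-24, np.float64(-33.0)), (-16, np.float64(-32.9)), (-8, np.float64(-32.9)), (0, np.float64(-32.8)), (8, np.float64(-32.9)), (16, np.float64(-33.4)), (24, np.float64(-33.1))]
x ext [-86.4648  28.681 ]
```

Rigid contact: 0.4 mm commanded moved the TCP only 0.03 mm, with the spring back about 3 mm. Releasing.

Request:
{"method": "servo_tool", "body": {
  "commands": [
    [[0,0,0,0],[0,0,0,0],[0,0,0,0],[0,0,0,0],[0,0,0,0],[0,0,0,0],[0,0,0,0],[0,0,0,0],[0,0,0,0],[0,0,0,0]]
  ],
  "gripper": 0.54
}}

```text
time: 38.0
tcp_pos: [0.4996, 0.153, 0.0137]
orientation: [-1.305, 1.046, -1.046]
force: [-0.2, 0.4, -0.2]
width: 0.0462
```

```bash
python3 m.py
```

```text
38.0 lamp xyz [-6.5779 -2.0701 13.7078] F lamp [-0.4735 -0.1169 -0.2383] w 0.0462057443143763 yaw err deg 0.15275470904126048
meanF [ 0.  -0.3  0.2]
top [(-24, np.float64(-35.0)), (-16, np.float64(-34.9)), (-8, np.float64(-35.0)), (0, np.float64(-34.8)), (8, np.float64(-35.0)), (16, np.float64(-35.3)), (24, np.float64(-35.0))]
x ext [-87.6654  28.06  ]
```

Request:
{"method": "servo_tool", "body": {
  "commands": [
    [[0,0,1,0],[0,0,2.5,0],[0,-5,2.5,0],[0,-15,2.5,0],[0,-35,2.5,0],[0,-65,2.5,0],[0,-100,2.5,0],[0,-140,2.5,0],[0,-180,2.5,0],[0,-180,2.5,0]]
  ]
}}

```text
time: 39.5
tcp_pos: [0.5046, 0.1538, 0.1985]
orientation: [-1.299, 1.039, -1.05]
force: [-0.1, 0.7, -0.7]
width: 0.0459
```

```bash
python3 - <<'E'
from st import *
p=snap("wrist"); c,u,v=cloud(p); t=lamp.to(c)
k=t[(abs(t[:,0])<60)&(abs(t[:,1])<25)&(t[:,2]<70)&(t[:,2]>8)]
b=k[(k[:,2]>36)&(k[:,0]>-31)&(k[:,0]<20)]
for x in range(-32,20,5):
    q=b[abs(b[:,0]-x)<2.5]
    if len(q)>8: f=np.polyfit(q[:,1],q[:,2],2); print(x,len(q),"ridge y,z",(-f[1]/2/f[0]).round(2),np.polyval(f,-f[1]/2/f[0]).round(2))
for x in range(-56,44,3):
    q=k[(abs(k[:,0]-x)<1.5)&(abs(k[:,1])<5)]; print(x,np.percentile(q[:,2],[5,50,95]).round(1) if len(q) else '',end=' | ')
im=p["color"][:,:,::-1]; uv=proj(p,lamp.S+[0,0,.03]).astype(int); print(uv)
y0,x0=max(uv[1]-75,0),max(uv[0]-100,0); cv2.imwrite("pics/w7.png",cv2.resize(im[y0:y0+150,x0:x0+200],None,fx=4,fy=4,interpolation=cv2.INTER_CUBIC))
E
```

```text
39.5 lamp xyz [ -6.2492   3.0106 198.5359] F lamp [-0.7041  0.0816 -0.6711] w 0.04591041553057275 yaw err deg 0.16019094103916387
-32 39 ridge y,z -1.28 49.4
-27 158 ridge y,z -1.39 49.44
-22 155 ridge y,z -1.31 49.31
-17 152 ridge y,z -1.23 49.41
-12 149 ridge y,z -1.4 49.27
-7 144 ridge y,z -1.27 49.45
-2 142 ridge y,z -1.44 49.31
3 151 ridge y,z -1.32 49.75
8 138 ridge y,z -1.41 49.79
13 139 ridge y,z -1.38 49.78
18 119 ridge y,z -1.2 49.4
-56 [54.2 55.1 56.3] | -53 [54.  54.8 56.2] | -50 [52.9 53.4 53.8] | -47 [22.9 41.1 42.8] | -44 [12.8 41.3 43. ] | -41 [13.2 41.2 42.8] | -38 [18.  41.8 50.9] | -35 [25.7 53.1 54.3] | -32 [47.4 48.6 49.9] | -29 [47.3 48.8 50.1] | -26 [47.6 48.8 49.7] | -23 [47.3 48.7 49.8] | -20 [47.4 48.7 50.1] | -17 [47.3 48.7 50.1] | -14 [47.5 48.6 49.7] | -11 [47.4 48.8 50. ] | -8 [47.6 48.8 50.5] | -5 [47.2 48.8 49.7] | -2 [47.7 48.7 49.6] | 1 [47.8 48.7 49.7] | 4 [48.6 49.2 50.4] | 7 [47.3 49.3 50. ] | 10 [47.8 49.3 50.3] | 13 [47.9 49.2 50. ] | 16 [47.9 48.9 49.8] | 19 [47.3 49.  49.9] | 22 [47.8 48.5 49.8] | 25 [40.4 41.2 41.6] | 28 [40.1 40.9 42.2] | 31  | 34  | 37  | 40 [12.7 13.2 14.2] | 43 [12.5 13.2 14.4] | [268 194]
```

View pics/w7.png

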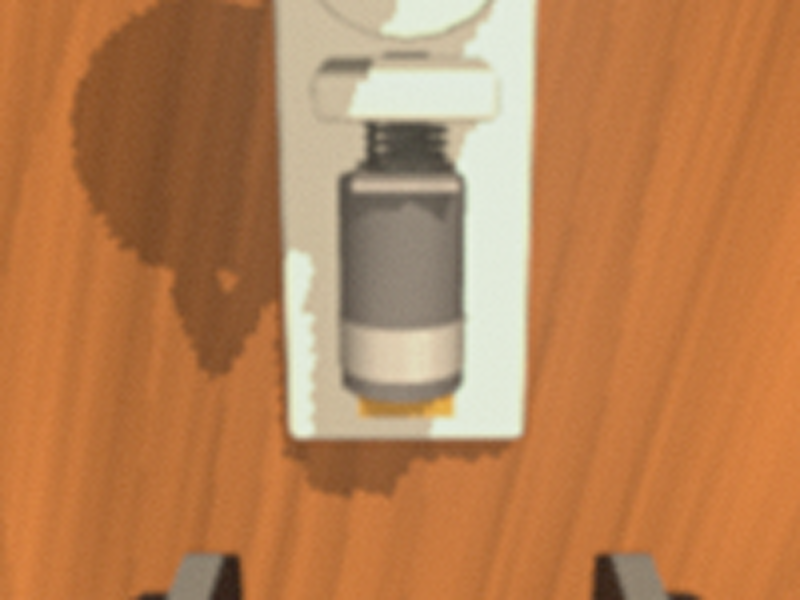

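The crop shows the cell lying straight at (402,280), its flat end against the plate at (405,185) and its button hidden under the brass lip at (405,407). Axis height is about 31 mm, level, within about 1 mm of the bay axis, and the robot is clear. Handing in.

```bash
python3 -c "
from bench import env
print(env.sign_off())"
```

```text
the job is handed in; nothing more can be done
None
```

The larger cell is loaded in the lamp's bay, and I handed the job in at about 39.5 s; no verdict was reported.

**What I did:**
- Both cells lay crosswise on the charger, not along their bays with the button to the right as described. I aligned the grasp to the cell as the cameras showed it. The first grip was close to the fingertips, so I set the cell down and regrasped it 5 mm deeper.
- I pressed the flat end back on the spring to about 9.5–10.4 N while the button was still above the lip. Then I lowered the cell in stages and eased it forward until the button met the brass, and released.

**Last checks:**
- **Forward stop:** a further 0.4 mm command moved the tool only 0.03 mm, with the spring about 3 mm back.
- **Resting position:** the cell is level, with its axis about 0.4 mm above nominal home height, about 0.8 mm off the bay's axis and parallel to it. The front of the barrel is at the lip edge and the button is hidden under the lip.
- **Robot:** it is clear of everything, with the wrist force near zero.

**What disagreed or was not measured:**
- The tool sat up to about 2.7 mm sideways of its unloaded position while the cell was pressed on the spring, and sprang back on release. The cell itself stayed aligned.
- The spring and brass forces after release are inferred from the roughly 3 mm compression.
- I did not re-measure the small cell or the surrounding objects at the end, but no contact with them was seen.

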